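# Centre the scent bottle on the scale and register its weight

## Robot

A 6-joint arm with a two-finger parallel gripper is mounted at the origin on the work surface. World frame = base frame: x ahead of the robot, y to its left, z up, the work surface at z = 0. Lengths are in m, angles in rad, forces in N, time in s.
With the tool pointing down it reaches from about 0.225 to 0.875 m from the base axis. Payload 3.4 kg.
Tool frame: the origin (TCP) lies at the very end of the fingers, on their centre line; the grasp point (between the pads) lies 19 mm behind it; z points along the fingers, y is the direction in which the jaws open and shut (so a half turn about z gives the same grasp; the last joint's range is limited). The gripper opens to 85 mm and grips with 20 to 120 N. Pads are 22 mm wide; open, the fingers measure 114 mm over their backs; the gripper's body (76 mm by 85 mm) begins 54 mm behind the grasp point. The pads swing forward as they close: fully open they stand 13 mm farther back than shut.
Start: joints at [1.163, 0.276, 1.505, -0, 1.361, -0.121], TCP at [0.163, 0.552, 0.231] pointing down, gripper open.
Joint ranges: [-2.89, 2.89], [-0.75, 2.08], [0.22, 2.7], [-1.18, 4.32], [0.11, 2.71], [-2.7, 2.7]. Speed limits (rad/s): [2.57, 2.57, 3.14, 3.14, 3.14, 3.14].

## Interface

Orientations are given as a unit quaternion [w, x, y, z].
In Python, from rig import manip gives the robot as it stands. The module is installed in compiled form; this text tells all that it offers.
- The arm moves only by the tool carry_out, never from a script. Its argument "moves" is one flat list of numbers, 5 for each row, row after row: the opening in per cent of the stroke, from 0 (shut) to 100 (fully open), then the shift along the world's x, y, z in cm, then the turn about the world's z in rad. A call has exactly 10 rows; each row shifts and turns the commanded pose from where the row before left it; what a row does not reach is not made up. A row lasts 1/10 s, in which the tool goes at most 50 mm and 8.59 degrees, less where a joint would pass 70% of its speed; a pose out of reach is approached as far as the arm can. A call is refused whole if a number of a shift passes 5 or a number of a turn 0.15, either way. A call with a gripper value outside its range is refused whole. The fingers move at their own pace and stop on an object; "squeeze" is the grip in N (left out, the last holds). Time passes only in rows, so rows that do not move let the fingers close, or fill a call up. It gives the time, the measured TCP pose, the force and the opening at its end, in the units of the state.
- manip.get_state(): the state, without advancing time (a new reading comes with each control period).
- manip.get_image(name): name is "side" or "top"; returns the picture (420x560x3 uint8, red, green, blue); there is no depth.
- manip.camera_info(name): a dict with "fov_y" (degrees; the focal length in pixels is half the picture's height over the tangent of half this angle, whatever the lens; pixels are square), "cx", "cy" (the principal point, pixels), "dist" ([k1, k2, p1, p2, k3] as OpenCV has them; the pictures are not rectified), "rvec" (rotation vector, rad) and "tvec" (3), from world to camera coordinates, as OpenCV has them. Camera axes: x right, y down, z forward; pixel columns grow to the right and rows downward; lengths in m; the calibration is good to about 2 mm. A picture is of the moment at which its call begins. camera_info takes no time and is no camera call.
- manip.sign_off(): hands the job in, once; it reports no verdict.
The state is a dict: "clock": time; "qpos": joint angles; "qd": joint speeds; "effort": joint torques, N m; "position": TCP position; "ee_rot": TCP orientation; "contact_force": force on the tool from outside, world axes, zero at the start; "moment": the same for the moment, N m; "width": finger opening in m.
Only numpy, scipy, OpenCV 4.12 (cv2) and the standard library are available. Lean on these libraries where they do the work, as an engineer would, in place of code of your own. Each camera call takes 0.05 s, during which the arm holds its last target. There are 200 camera calls.

## Task

The scent bottle on the bench scale stands off-centre: with light fingertip taps low on its foot, nudge it over to the middle of the round pan until the whole foot stands inside the engraved ring, upright, and take the finger away. Then press the large key beside the scale's display fully down to register the weight, and let it come up again. Do not pinch, lift or topple the bottle, do not press the key before the bottle is centred, and leave everything else on the bench where it stands.

Things in the scene. Friction and masses are not known exactly. Their poses are not given: they have to be found in the camera images.
- bottle: Amber scent bottle on the pan, 68 mm tall, 110 g, top-heavy. Foot: cylinder 34 mm across, 12 mm high; above it narrows to 26 mm at 33 mm height, then to an 18 mm collar; ball stopper 25 mm across, centred 55.5 mm up. Starts 19 to 27 mm off the pan's centre, any direction; friction about 0.6: it slides if pushed at the foot, may tip if pushed above 20 mm. Origin: centre of its underside, z up.
- pan_center (a point): Centre of the top face of the scale's round steel pan, z up, 68 mm above the table. The pan is flat, fixed, 90 mm across, 6 mm thick, the highest part of the scale. A ring 46 mm across is engraved round its centre: 6 mm of room all round a centred foot.
- scale: Grey bench scale, fixed to the table; origin on the table under the pan's centre, x axis from key panel to back. Housing from x = -146 to +78 mm, 88 mm to either side, 52 mm high. The panel at the -x end (towards the robot) slopes down towards -x by 0.2 rad and carries a display and the large key.
- key_top (a point): Middle of the top face of the large raised key (white), 28 x 32 mm, 5 mm proud of its black surround, 49 mm above the table, 98 mm from the pan's centre towards the robot and 50 mm to the right in the scale's frame. Its z axis is the outward normal, leaning 0.2 rad towards the robot; press along it or straight down. The point moves with the key.
- key (a joint): Travel of the large key: 0 = up, 0.004 m = fully down. A spring brings it back; about 1.2 N starts it moving, about 4 N holds it fully down.
- bottle_b: Another scent bottle like the one on the pan, standing on the table left of the scale: to be left alone. Origin: centre of its underside.
- bottle_c: A third scent bottle like it, on the table left of the scale nearer the robot: to be left alone. Origin: centre of its underside.
- weight: Steel check weight with a knob, 38 mm in diameter, 52 mm tall, on the table right of the scale: to be left alone. Origin: centre of its underside.
- carton: Small cardboard product box 45 x 45 x 85 mm, standing right of the scale towards its back: to be left alone. Origin: centre of its underside.
- marker: White marker pen with a black cap, 134 mm long, 17 mm thick, lying right of the scale nearer the robot: to be left alone. Origin: near its middle, on the table; x along the pen.
- tape: Roll of packing tape lying flat, 100 mm in diameter, 48 mm high, on the left of the bench: to be left alone. Origin: centre of its underside.
- cutter: Grey box cutter, 155 mm long, 22 mm wide, lying on the right of the bench: to be left alone. Origin: near its middle, on the table; x along it.
Not all that is in view belongs to the job. Leave any purple look-alike of the bottle alone.

How it is judged:
On the way, in this order (a step that is already met when the one before it is completed fails the run):
1. the bottle stands upright and still inside the ring at the middle of the pan, with nothing touching it (horizontal distance between bottle and pan_center below 0.006 m and angle between bottle's own z axis and vertical below 0.06 rad and z of bottle in the frame of pan_center above -0.003 m and linear speed of bottle below 0.01 m/s and angular speed of bottle below 0.1 rad/s and contact force between each of the fingers, the arm and bottle below 0.02 N), for 0.3 s.
2. the large key is pressed fully down (value of joint key above 0.0033 m), for 0.05 s.
At the end, for the whole second after the job is handed in: The bottle stands upright (within 0.06 rad) and still on the pan, its axis within 6 mm of the pan's centre (the foot inside the ring), untouched, and the key has been pressed fully down and has come up again (all of step 1 and value of joint key below 0.001 m).
It fails at once if the bottle is lifted off the pan (z of bottle in the frame of pan_center above 0.008 m).
It fails at once if the bottle topples or falls off the pan (angle between bottle's own z axis and vertical above 0.35 rad or z of bottle in the frame of pan_center below -0.01 m).
It fails at once if the bottle is pinched or hit hard (more than 8 N) (contact force between any of the fingers, the arm and bottle above 8 N).
It fails at once if the key is pressed while the bottle is off-centre (value of joint key above 0.002 m and not (horizontal distance between bottle and pan_center below 0.006 m)).
It fails at once if something else on the bench is moved (more than 15 mm) or knocked over (distance of any of bottle_b, bottle_c, weight, carton, marker, tape, cutter from where it was at the start of the episode above 0.015 m or angle between any of bottle_b, bottle_c, weight, carton, marker, tape, cutter's own z axis and vertical above 0.5 rad).
It also fails if it takes over 48 s, if anything falls off the work surface, if the arm or the gripper's body presses on something with over 40 N, if the wrist force passes 120 N, or if a joint passes its speed limit or range.

## Working session

There is one attempt and no reset: what is moved stays moved. The work goes in short steps, Python scripts to look and compute and a tool call to move; the robot and the scene stay as the last step left them, time stands still between calls to the robot, and variables do not carry over. Pictures are saved under pics/ and viewed, about 8 in all and at most 12, crops included, and the job is handed in when it is done.

Besides the shell and the picture viewer there is one more tool, called after "Call:" in YAML: its name, and indented under it one key for each argument. carry_out: Moves the arm, as the interface text tells. Its arguments: {"type":"object","properties":{"moves":{"type":"array","items":{"type":"number"}},"squeeze":{"type":"number"}},"required":["moves"]}

```bash
mkdir -p pics
cat > h.py <<'E'
import numpy as np, cv2
from rig import manip
def cam(n):
    c=manip.camera_info(n); f=210/np.tan(np.radians(c["fov_y"])/2)
    K=np.array([[f,0,c["cx"]],[0,f,c["cy"]],[0,0,1.]])
    return K,np.array(c["dist"],float),np.array(c["rvec"],float),np.array(c["tvec"],float)
def proj(n,P):
    K,d,r,t=cam(n); return cv2.projectPoints(np.array(P,float).reshape(-1,1,3),r,t,K,d)[0].reshape(-1,2)
def back(n,uv,z):
    K,d,r,t=cam(n); R=cv2.Rodrigues(r)[0]
    p=cv2.undistortPoints(np.array(uv,float).reshape(-1,1,2),K,d).reshape(-1,2)
    D=np.c_[p,np.ones(len(p))]@R; C=-R.T@t
    return C+D*((z-C[2])/D[:,2])[:,None]
def shot(n,name):
    im=manip.get_image(n)[:,:,::-1].copy(); cv2.imwrite(f"pics/{name}.png",im); return im
E
python3 - <<'E'
from h import *
shot("top","t0");shot("side","s0")
for n in("top","side"):
    K,d,r,t=cam(n);print(n,K[0,0],d,(-cv2.Rodrigues(r)[0].T@t).round(3))
print(manip.get_state())
E
```

```text
top 475.26074916549305 [-0.14400767  0.          0.          0.          0.        ] [ 0.501 -0.02   1.184]
side 431.9389392703827 [0.02269913 0.         0.         0.         0.        ] [0.302 0.931 0.647]
{'clock': 0.1, 'qpos': array([ 1.16298088e+00,  2.76517297e-01,  1.50600719e+00,  2.15744830e-05,
        1.36073327e+00, -1.20966848e-01]), 'qd': array([-6.58598067e-05, -2.25635052e-03, -2.21234906e-03,  3.09520889e-04,
       -1.80187946e-03, -6.23858287e-04]), 'effort': array([ 1.55783040e-03, -4.17701876e+01, -2.46402562e+01, -1.51745926e-04,
        5.79363084e-03, -1.72647765e-05]), 'position': array([0.1624718 , 0.55106504, 0.23053422]), 'ee_rot': array([-2.27744513e-04,  1.42935271e-01,  9.89731688e-01, -8.00862021e-04]), 'contact_force': array([ 0.17206627,  0.20982589, -0.80608041]), 'moment': array([ 0.0233844 , -0.0473879 , -0.01894424]), 'width': 0.08541791163603087}
```

View pics/t0.png

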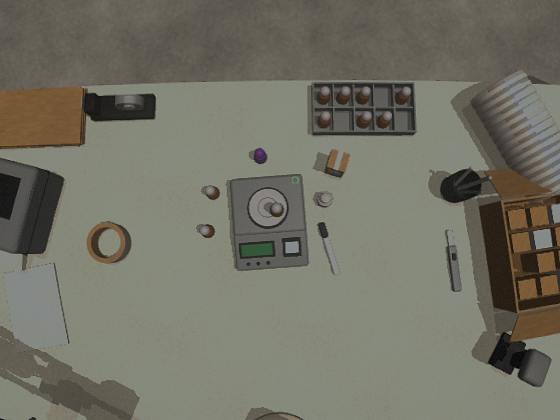

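View pics/s0.png

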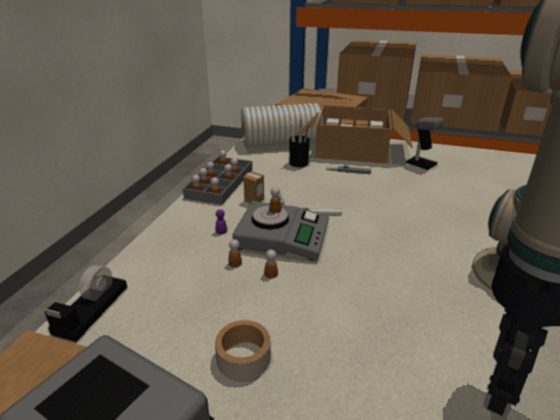

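The top picture shows the scale at about (268,222), its pan at (267,208), the bottle right of the pan's centre at (276,210) and the key at (291,247). I'll enlarge both views for measuring.

Run:
```python
from h import *
t=cv2.imread("pics/t0.png");s=cv2.imread("pics/s0.png")
a=cv2.resize(t[170:275,220:320],None,fx=5,fy=5,interpolation=cv2.INTER_CUBIC)[:525]
b=cv2.resize(s[180:260,228:338][:, :],None,fx=5,fy=5,interpolation=cv2.INTER_CUBIC)
cv2.imwrite("pics/t0c.png",a);cv2.imwrite("pics/s0c.png",b)
print(back("top",[[267,208],[291,247]],.068))
```

```text
[[ 0.60776388  0.02290777  0.068     ]
 [ 0.51554227 -0.03292623  0.068     ]]
```

View pics/t0c.png

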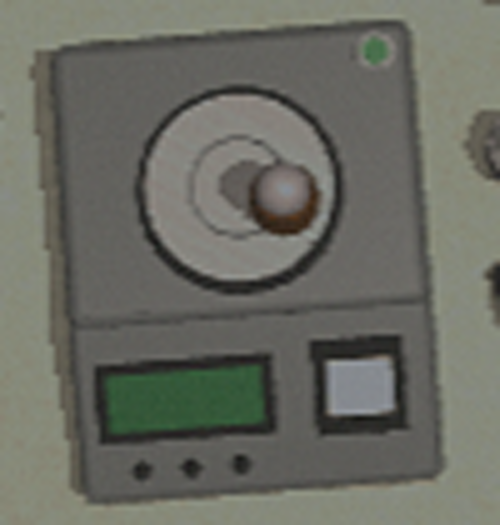

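View pics/s0c.png

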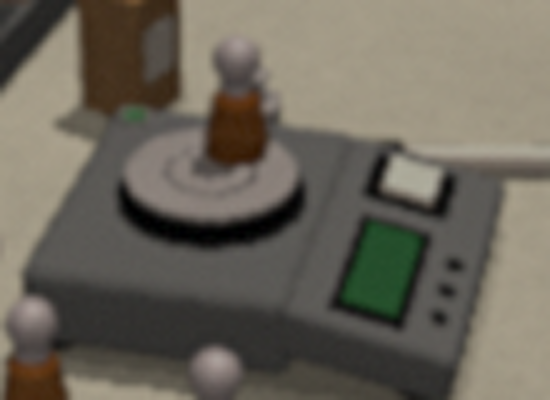

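```bash
cat >> h.py <<'E'
from scipy.optimize import least_squares, minimize
def pan(n,im,c0):
    g=cv2.GaussianBlur(im.max(2).astype(np.float32),(0,0),.7); a=np.linspace(0,2*np.pi,121)[:-1]; r=np.arange(.036,.054,.0003)
    P=[]
    for t in a:
        q=np.c_[c0[0]+r*np.cos(t),c0[1]+r*np.sin(t),0*r+.068]
        uv=proj(n,q).astype(np.float32)
        v=cv2.remap(g,uv[:,:1],uv[:,1:],cv2.INTER_CUBIC)[:,0]
        P.append(q[np.argmin(np.gradient(v))])
    P=np.array(P)
    f=least_squares(lambda c:np.hypot(P[:,0]-c[0],P[:,1]-c[1])-c[2],[*c0[:2],.045],loss="soft_l1",f_scale=.001)
    return f.x, np.median(abs(f.fun))
def amber(im):
    b=im.astype(float); return np.clip((b[:,:,2]-b[:,:,0]*1.0-15)/40,0,1)
S=8
def model(n,x,y,box):
    x0,y0,w,h=box; m=np.zeros((h*S,w*S),np.uint8); a=np.linspace(0,2*np.pi,40)
    ring=lambda r,z:np.c_[x+r*np.cos(a),y+r*np.sin(a),0*a+.068+z]
    def fill(rs,val):
        uv=np.vstack([proj(n,ring(*k)) for k in rs]); uv=((uv+.5-[x0,y0])*S-.5)
        cv2.fillConvexPoly(m,cv2.convexHull(np.round(uv*16).astype(np.int32)),val,shift=4)
    fill([(.017,0),(.017,.012)],1);fill([(.017,.012),(.013,.033)],1);fill([(.013,.033),(.009,.036)],1)
    fill([(.009,.036),(.009,.045)],0)
    fill([(.0125*np.cos(t),.0555+.0125*np.sin(t)) for t in np.linspace(-1.4,1.4,9)],0)
    return cv2.resize(m.astype(np.float32),(w,h),interpolation=cv2.INTER_AREA)
def bottle(n,im,c0):
    u,v=proj(n,[*c0[:2],.085])[0]; box=(int(u)-17,int(v)-17,34,34)
    A=amber(im)[box[1]:box[1]+34,box[0]:box[0]+34]
    cost=lambda p:((model(n,*p,box)-A)**2).sum()
    g=[(cost((c0[0]+i*.003,c0[1]+j*.003)),c0[0]+i*.003,c0[1]+j*.003) for i in range(-5,6) for j in range(-5,6)]
    b=min(g); s=minimize(cost,b[1:],method="Nelder-Mead",options=dict(initial_simplex=[b[1:],(b[1]+.002,b[2]),(b[1],b[2]+.002)],xatol=1e-4))
    return s.x,s.fun,A.sum()
E
python3 - <<'E'
from h import *
c=(.608,.023)
for n,f in(("top","t0"),("side","s0")):
    im=cv2.imread(f"pics/{f}.png"); p=pan(n,im,c); p=pan(n,im,p[0]); b=bottle(n,im,(p[0][0]-.005,p[0][1]-.022))
    print(n,p,b,"off mm",(b[0]-p[0][:2])*1000)
t0=back("top",np.array([[52,48],[410,22],[440,470],[85,500]])/5.+[220,170],.052);print(t0)
E
```

```text
Traceback (most recent call last):
  File "h.py", line 46, in bottle
    b=min(g); s=minimize(cost,b[1:],method="Nelder-Mead",options=dict(initial_simplex=[b[1:],(b[1]+.002,b[2]),(b[1],b[2]+.002)],xatol=1e-4))
                ~~~~~~~~^^^^^^^^^^^^^^^^^^^^^^^^^^^^^^^^^^^^^^^^^^^^^^^^^^^^^^^^^^^^^^^^^^^^^^^^^^^^^^^^^^^^^^^^^^^^^^^^^^^^^^^^^^^^^^^^^^^^
  File "h.py", line 44, in <lambda>
    cost=lambda p:((model(n,*p,box)-A)**2).sum()
                    ~~~~~^^^^^^^^^^
  File "h.py", line 37, in model
    fill([(.017,0),(.017,.012)],1);fill([(.017,.012),(.013,.033)],1);fill([(.013,.033),(.009,.036)],1)
                                   ~~~~^^^^^^^^^^^^^^^^^^^^^^^^^^^^^
  File "h.py", line 35, in fill
    uv=np.vstack([proj(n,ring(*k)) for k in rs]); uv=((uv+.5-[x0,y0])*S-.5)
                  ~~~~^^^^^^^^^^^^
  File "h.py", line 8, in proj
    K,d,r,t=cam(n); return cv2.projectPoints(np.array(P,float).reshape(-1,1,3),r,t,K,d)[0].reshape(-1,2)
            ~~~^^^
  File "h.py", line 4, in cam
    c=manip.camera_info(n); f=210/np.tan(np.radians(c["fov_y"])/2)
ValueError: time passes only in moves, steps and waits
```

Calibration lookups appear to be limited in number, so I'll cache them.

```bash
sed -i 's/^def cam/import functools\n@functools.lru_cache\ndef cam/' h.py
python3 - <<'E'
from h import *
c=(.608,.023)
for n,f in(("top","t0"),("side","s0")):
    im=cv2.imread(f"pics/{f}.png"); p=pan(n,im,c); p=pan(n,im,p[0]); b=bottle(n,im,(p[0][0]-.005,p[0][1]-.022))
    print(n,p,b,"off mm",(b[0]-p[0][:2])*1000)
t0=back("top",np.array([[52,48],[410,22],[440,470],[85,500]])/5.+[220,170],.052);print(t0)
E
```

```text
top (array([0.61000753, 0.02208119, 0.04420368]), np.float64(0.00042631887866254395)) (array([0.60475948, 0.00109531]), np.float64(32.869814453125), np.float64(21.65)) off mm [ -5.24805316 -20.9858806 ]
side (array([0.61043504, 0.02438951, 0.04558173]), np.float64(0.001427426539027516)) (array([ 0.60719741, -0.00464365]), np.float64(51.125439453125004), np.float64(234.275)) off mm [ -3.23763484 -29.03315252]
[[ 0.67885386  0.11165212  0.052     ]
 [ 0.68993706 -0.06114095  0.052     ]
 [ 0.47515307 -0.07310624  0.052     ]
 [ 0.46190841  0.09556025  0.052     ]]
```

Run:
```python
from h import *
for n,f in(("top","t0"),("side","s0")):
    im=cv2.imread(f"pics/{f}.png").astype(float); u,v=proj(n,[.605,0,.085])[0].astype(int)
    r=(im[:,:,2]-im[:,:,0])/(im[:,:,2]+10)
    print(n,u,v);h=12
    print("\n".join(" ".join(f"{int(100*k):3d}" for k in row) for row in r[v-h:v+h+4,u-h:u+h+1]))
```

```text
top 276 208
  3   5   6   6   6   4   3   5   4   4   4   6   6   6   5   7   6   6   7   9   8   4   4   2   3
  5   2   2   4   5   4   4   4   4   2   4   4   5   6   7   6   6   6   5   3   4   4   4   6   6
  4   6   6   7   6   4   2   3   3   4   4   4   4   4   5   6   6   5   6   5   6   7   4   5   4
  4   4   6   6   6   4   5   4   3   4   3   3   4   4   3   4   5   6   5   4   5   8   5   5   5
  6   5   4   4   5   7   6   4   5   3   3   2   3   3   2   3   4   3   5   5   6   2   3   5   5
  6   6   5   4   4   4   6   6   6   4   4   5   3   4   3   3   2   3   3   4   4   3   6   4   5
  6   6   6   7   6   7   8   5   4   6   7   4   5   5   3   3   2   2   3   4   4   3   5   4   4
  5   5   8   9   8  10  10   8   7  10   9   9   9   9   7   6  14   5   2   2   2   3   5   5   4
  6   9   6   7   6   6   7   5   8   7   7   8   8   6   9   9  10  12   5   2   0   3   2   7   5
  7   8   6   6   5   6  11  17   8   8   7   8   8  10  10   9   9  15  18   4   2   2   1   0   4
  8   7   7   8   9  10  14  15   7   8  10   6   3   6   8   9   9  12  25   9   3   2 
[... 3824 characters left out ...]

 11  10  10  11  10   8   7  11  12  15  18  21  20  14  13  13  13  12  10  10  10  11  10  11  10
 10  11  10  10  11  10  10   9  10   9  10  12  11   9  10  10  10  10  10  10  10  10  10  10  11
  9  10  10  11  11  10  10   9  10   9  10  10  10  10  10  10  10  10  11  10  10  10  10  10  10
  9  10  10  11  11  10  10  10  10  11  11  10  10  11  11  10  10  10  11  10  10  10  10  11  11
 10  10  10   9  11  10  11  11  10  11  10  10  10   9  10  10  11  10  10  11  10  10  10  11  10
 10  10  10  10   9  10  11  11  10   9  10  10  10   9  10  11  10  10  10  12  11  11  11  10   9
 10  10  10  10  10  11  10  10  10  10  10  10  10  10  10  10  10  12  10  10  11  11  10  12   9
```

```bash
python3 - <<'E'
s=open('h.py').read()
i=s.index("def amber");j=s.index("S=8")
s=s[:i]+'''def amber(im,n):
    b=im.astype(float); r=(b[:,:,2]-b[:,:,0])/(b[:,:,2]+10)
    return np.clip((r-.1)/(.25 if n=="top" else .55),0,1)
'''+s[j:]
s=s.replace("amber(im)[","amber(im,n)[").replace("(int(u)-17,int(v)-17,34,34)","(int(u)-13,int(v)-13,27,27)").replace("+34","+27")
s=s.replace("return cv2.resize(m.astype(np.float32),(w,h),interpolation=cv2.INTER_AREA)","return cv2.GaussianBlur(cv2.resize(m.astype(np.float32),(w,h),interpolation=cv2.INTER_AREA),(0,0),.4 if n=='top' else .8)")
open('h.py','w').write(s+'''
def measure(tag,guess):
    for n in("top","side"):
        im=shot(n,n[0]+tag); b=bottle(n,im,guess); print(n,b,"off mm",((b[0]-PAN[n])*1000).round(1))
PAN={"top":(.61,.0221),"side":(.6104,.0244)}
''')
E
python3 - <<'E'
from h import *
for n,f in(("top","t0"),("side","s0")):
    im=cv2.imread(f"pics/{f}.png"); b=bottle(n,im,(.605,0))
    print(n,b,"off mm",(b[0]-PAN[n])*1000)
    u,v=proj(n,[(.605,0,.085)])[0]; box=(int(u)-13,int(v)-13,27,27)
    # pan: fit by whole-image gradients on two radii
    for c0 in((.608,.022),(.612,.024)): print(pan(n,im,c0))
E
```

```text
top (array([0.60445095, 0.00080629]), np.float64(5.849681753416198), np.float64(61.95696533175097)) off mm [ -5.54904716 -21.2937068 ]
(array([0.60999809, 0.02205894, 0.04424502]), np.float64(0.000404357934826724))
(array([0.60999484, 0.02204849, 0.04422995]), np.float64(0.00041904670566392244))
side (array([ 0.60582776, -0.00297144]), np.float64(17.47600178718147), np.float64(177.24676447908655)) off mm [ -4.57224121 -27.37143555]
(array([0.61067414, 0.02462223, 0.04584986]), np.float64(0.0013314337967516403))
(array([0.61036815, 0.02474706, 0.0458097 ]), np.float64(0.001405405724557749))
```

Call:
carry_out:
  moves: [0, 2.15, -2.97, 0, -0.15, 0, 2.15, -2.97, 0, -0.15, 0, 2.15, -2.97, 0, -0.15, 0, 2.15, -2.97, 0, -0.15, 0, 2.15, -2.97, 0, -0.15, 0, 2.15, -2.97, 0, -0.15, 0, 2.15, -2.97, 0, -0.15, 0, 2.15, -2.97, 0, -0.15, 0, 2.15, -2.97, 0, -0.15, 0, 2.15, -2.97, 0, -0.15]

```text
clock: 1.1
position: [0.378, 0.2531, 0.2311]
ee_rot: [-0.0, 0.781, 0.624, -0.0]
contact_force: [0.9, 0.4, 0.1]
width: -0.0001
```

Call:
carry_out:
  moves: [0, 2.15, -2.97, 0, 0, 0, 2.15, -2.97, 0, 0, 0, 2.15, -2.97, 0, 0, 0, 2.15, -2.97, 0, 0, 0, 2.15, -2.97, 0, 0, 0, 2.15, -2.97, 0, 0, 0, 2.15, -2.97, 0, 0, 0, 2.15, -2.97, 0, 0, 0, 2.15, -2.97, 0, 0, 0, 2.15, -2.97, 0, 0]

```text
clock: 2.1
position: [0.5931, -0.0438, 0.2308]
ee_rot: [-0.0, 0.779, 0.627, -0.0]
contact_force: [0.7, 0.7, 0.5]
width: -0.0
```

Call:
carry_out:
  moves: [0, 0, 0, -2.5, 0, 0, 0, 0, -2.5, 0, 0, 0, 0, -2.5, 0, 0, 0, 0, -2.5, 0, 0, 0, 0, -2, 0, 0, 0, 0, -1.5, 0, 0, 0, 0, -1, 0, 0, 0, 0, -0.7, 0, 0, 0, 0, -0.4, 0, 0, 0, 0, 0, 0]

```text
clock: 3.1
position: [0.5927, -0.0425, 0.0752]
ee_rot: [-0.0, 0.779, 0.627, -0.0]
contact_force: [-0.1, -0.2, 0.4]
width: -0.0001
```

Run:
```python
from h import *
for n in("top","side"):
    im=shot(n,n[0]+"1")
    if n=="side": cv2.imwrite("pics/s1c.png",cv2.resize(im[150:260,228:348],None,fx=5,fy=5,interpolation=cv2.INTER_CUBIC))
    b=bottle(n,im,(.605,0)); print(n,b[0],b[1],((b[0]-PAN[n])*1e3).round(1))
print(proj("side",[(.593,-.0438,.075)])); s=manip.get_state();print(s["position"],s["contact_force"])
```

```text
top [ 0.62155326 -0.01243442] 112.60829257277314 [ 11.6 -34.5]
side [ 0.60529424 -0.00248375] 13.19871778531618 [ -5.1 -26.9]
[[283.94011977 200.36128507]]
[ 0.59316388 -0.04255593  0.07593368] [ 0.22579961  0.62373829 -0.36452714]
```

View pics/s1c.png

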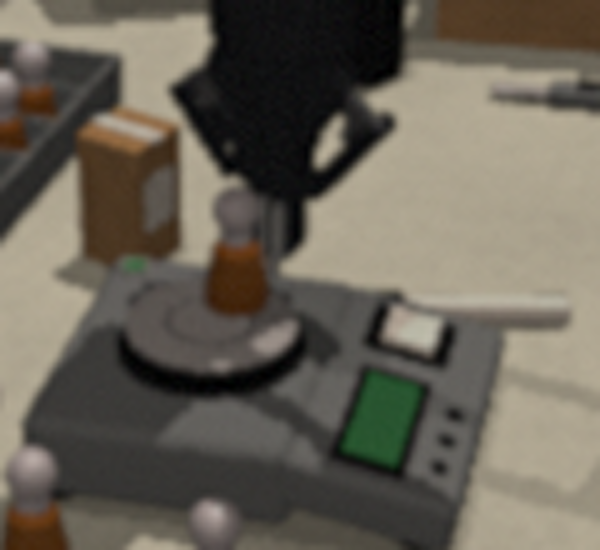

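Call:
carry_out:
  moves: [0, 0.075, 0.29, 0, 0, 0, 0.075, 0.29, 0, 0, 0, 0.075, 0.29, 0, 0, 0, 0.075, 0.29, 0, 0, 0, 0.05, 0.194, 0, 0, 0, 0.05, 0.194, 0, 0, 0, 0.05, 0.194, 0, 0, 0, 0.05, 0.194, 0, 0, 0, 0.05, 0.194, 0, 0, 0, 0.05, 0.194, 0, 0]

```text
clock: 4.2
position: [0.5987, -0.0192, 0.0753]
ee_rot: [0.0, 0.779, 0.627, -0.0]
contact_force: [-0.0, -1.0, 0.2]
width: 0.0
```

```bash
cat > look.py <<'E'
import sys
from h import *
n="side"; im=shot(n,"s"+sys.argv[1]); b=bottle(n,im,(.607,float(sys.argv[2]))); print(n,b[0],b[1],"move since start",((b[0]-[.6056,-.0027])*1e3).round(1))
s=manip.get_state();print(s["clock"],s["position"],s["contact_force"])
E
python3 look.py 2 .005
```

```text
side [0.60623406 0.00554132] 16.40207720493863 move since start [0.6 8.2]
4.25 [ 0.59877408 -0.01884174  0.0753329 ] [-0.2903264   0.84132474 -0.58699451]
```

Call:
carry_out:
  moves: [0, 0.05, 0.194, 0, 0, 0, 0.05, 0.194, 0, 0, 0, 0.05, 0.194, 0, 0, 0, 0.05, 0.194, 0, 0, 0, 0.05, 0.194, 0, 0, 0, 0, 0, 0, 0, 0, -0.1, -0.4, 0, 0, 0, -0.25, -1.0, 0, 0, 0, -0.5, -2, 0, 0, 0, -0.5, -2.0, 0, 0]

```text
clock: 5.25
position: [0.5873, -0.0645, 0.0753]
ee_rot: [0.0, 0.779, 0.627, -0.0]
contact_force: [-0.0, -0.0, -0.1]
width: 0.0001
```

Call:
carry_out:
  moves: [0, -0.75, -4, 1, 0, 0, -0.75, -4, 1, 0, 0, -0.5, -4, 0, 0, 0, -0.5, -4, 0, 0, 0, 0, 0, 0, 0, 0, 0, 0, 0, 0, 0, 0, 0, 0, 0, 0, 0, 0, 0, 0, 0, 0, 0, 0, 0, 0, 0, 0, 0, 0]

```text
clock: 6.25
position: [0.5628, -0.2226, 0.0954]
ee_rot: [-0.0, 0.779, 0.627, 0.0]
contact_force: [-0.4, -0.5, -0.1]
width: -0.0003
```

Run:
```python
from h import *
measure("3",(.608,.015))
im=cv2.imread("pics/t3.png"); print(pan("top",im,(.61,.022)),manip.get_state()["position"])
cv2.imwrite("pics/t3c.png",cv2.resize(im[170:275,220:360],None,fx=5,fy=5,interpolation=cv2.INTER_CUBIC))
```

```text
top (array([0.60726998, 0.01890537]), np.float64(4.271360300288145), np.float64(65.98119469751558)) off mm [-2.7 -3.2]
side (array([0.60858826, 0.01531844]), np.float64(24.617351894137897), np.float64(182.78187645978255)) off mm [-1.8 -9.1]
(array([0.61002686, 0.02209093, 0.04423474]), np.float64(0.0003502258571172548)) [ 0.56283915 -0.22290524  0.09539875]
```

View pics/t3c.png

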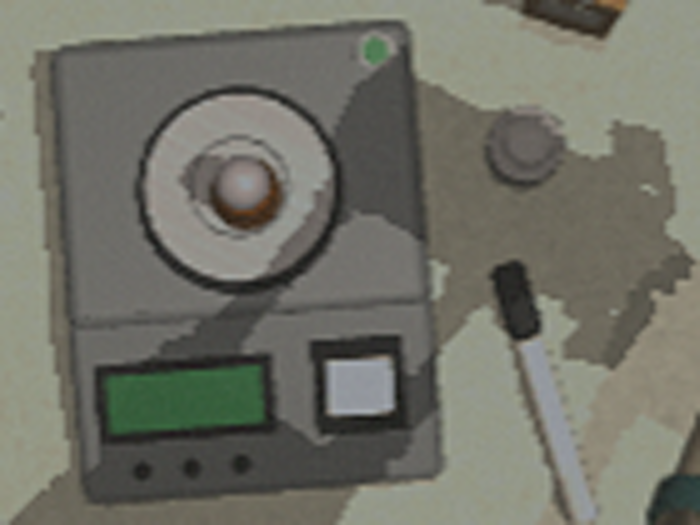

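Call:
carry_out:
  moves: [0, 0.15, 4, 0, -0.125, 0, 0.2, 4, 0, -0.125, 0, 0.25, 4, 0, -0.125, 0, 0.3, 4, 0, -0.125, 0, 0.3, 3, -0.5, 0, 0, 0.2, 1.3, -0.5, 0, 0, 0.1, 0.5, -0.5, 0, 0, 0, 0, -0.5, 0, 0, 0, 0, 0, 0, 0, 0, 0, 0, 0]

```text
clock: 7.35
position: [0.5776, -0.0169, 0.075]
ee_rot: [0.0, 0.91, 0.414, -0.0]
contact_force: [0.3, 1.0, 0.3]
width: -0.0001
```

Call:
carry_out:
  moves: [0, 0.24, 0.29, 0, 0, 0, 0.24, 0.29, 0, 0, 0, 0.24, 0.29, 0, 0, 0, 0.15, 0.18, 0, 0, 0, 0.09, 0.11, 0, 0, 0, 0.09, 0.11, 0, 0, 0, 0.09, 0.11, 0, 0, 0, 0.09, 0.11, 0, 0, 0, 0.08, 0.09, 0, 0, 0, 0, 0, 0, 0]

```text
clock: 8.35
position: [0.5908, 0.0004, 0.0753]
ee_rot: [-0.0, 0.91, 0.415, 0.0]
contact_force: [0.1, -0.2, -0.3]
width: -0.0
```

Call:
carry_out:
  moves: [0, -0.3, -0.36, 0, 0, 0, -0.7, -0.8, 0, 0, 0, -1.3, -2, 0, 0, 0, -0.5, -4, 1, 0, 0, -0.5, -4, 1, 0, 0, -0.5, -4, 1, 0, 0, 0, -4, 0, 0, 0, 0, -3, 0, 0, 0, 0, 0, 0, 0, 0, 0, 0, 0, 0]

```text
clock: 9.35
position: [0.5518, -0.2219, 0.1051]
ee_rot: [-0.001, 0.911, 0.413, -0.0]
contact_force: [-0.7, -0.3, 0.7]
width: 0.0001
```

Run:
```python
from h import *
measure("4",(.61,.022))
im=cv2.imread("pics/t4.png"); print(manip.get_state()["position"])
cv2.imwrite("pics/t4c.png",cv2.resize(im[180:260,230:310],None,fx=7,fy=7,interpolation=cv2.INTER_CUBIC))
m=cv2.inRange(im[235:260,280:303],(130,130,130),(255,255,255)); M=cv2.moments(m,True)
uv=[280+M["m10"]/M["m00"],235+M["m01"]/M["m00"]]; print(M["m00"],uv,back("top",[uv],.049))
```

```text
top (array([0.61018143, 0.02166065]), np.float64(5.161009765295282), np.float64(63.884503821171464)) off mm [ 0.2 -0.4]
side (array([0.61142596, 0.01814751]), np.float64(24.58173955340578), np.float64(184.7605557368725)) off mm [ 1.  -6.3]
[ 0.55204771 -0.22038128  0.10512283]
131.0 [291.4732824427481, 246.95419847328245] [[ 0.51588616 -0.03428016  0.049     ]]
```

View pics/t4c.png

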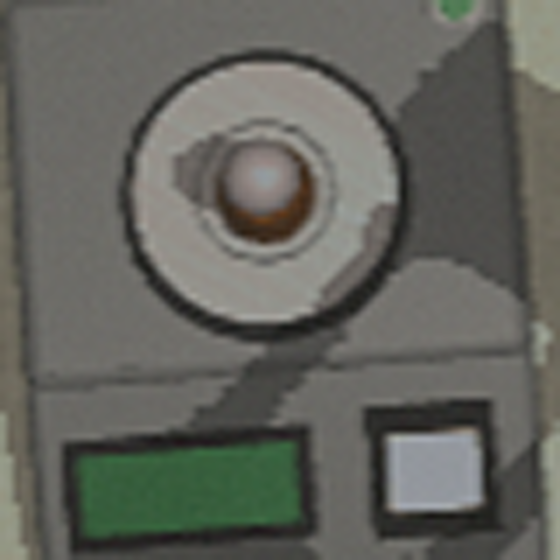

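Run:
```python
from h import *
im=cv2.imread("pics/s4.png"); o=cv2.resize(im[180:250,240:340],None,fx=7,fy=7,interpolation=cv2.INTER_CUBIC)
cv2.imwrite("pics/s4c.png",o)
```

```text
(no output)
```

View pics/s4c.png

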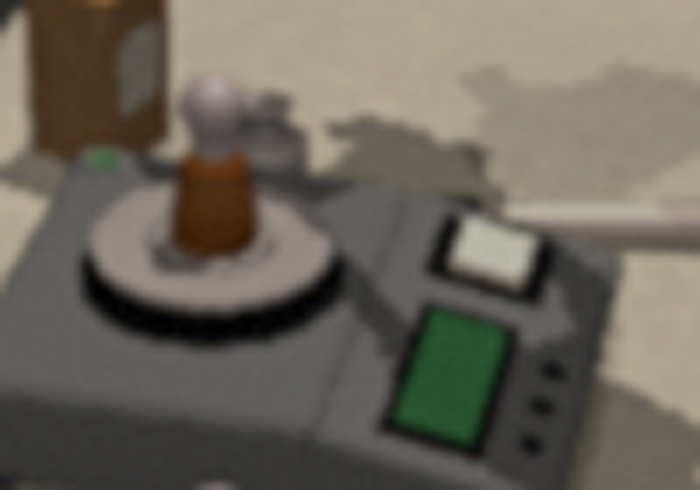

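Run:
```python
from h import *
im=cv2.imread("pics/s4.png"); o=cv2.resize(im[190:230,245:295],None,fx=14,fy=14,interpolation=cv2.INTER_CUBIC)
a=np.linspace(0,2*np.pi,80)
for (x,y),r,z,c in(((.61,.0221),.045,.068,(0,0,255)),((.61,.0221),.023,.068,(0,255,255)),((.6102,.0217),.017,.068,(0,255,0)),((.6102,.0217),.017,.08,(0,255,0)),((.6102,.0217),.013,.101,(255,0,0))):
    uv=proj("side",np.c_[x+r*np.cos(a),y+r*np.sin(a),0*a+z]); cv2.polylines(o,[np.int32((uv+.5-[245,190])*14)],True,c,1)
cv2.imwrite("pics/s4d.png",o)
```

```text
(no output)
```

View pics/s4d.png

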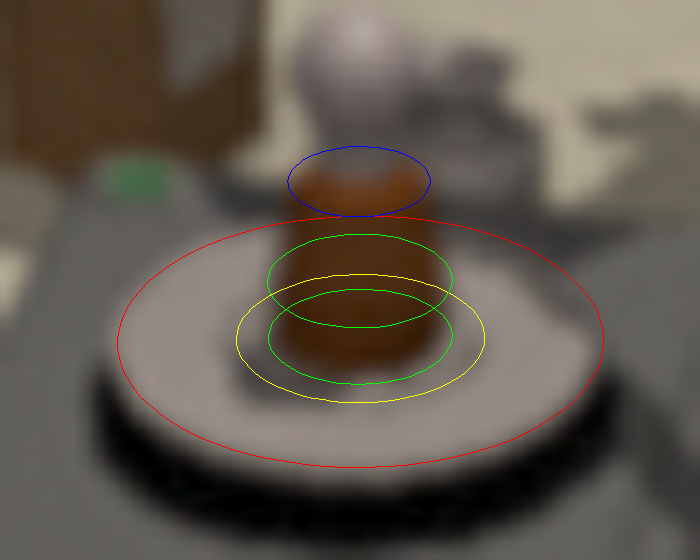

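Run:
```python
from h import *
for n,uv in(("top",(266.8,204.9)),("side",(270.1,194.5))):
    b=back(n,[uv],.1235)[0]; print(n,b,(b[:2]-PAN[n])*1e3)
im=cv2.imread("pics/s4.png"); c=270
print(im[193:226,c].tolist())
```

```text
top [0.60945691 0.02120806 0.1235    ] [-0.54309035 -0.89194335]
side [0.61054768 0.02053193 0.1235    ] [ 0.14768191 -3.86806784]
[[146, 151, 162], [127, 132, 143], [112, 115, 126], [96, 99, 108], [86, 88, 96], [77, 79, 87], [72, 74, 80], [75, 76, 83], [79, 82, 91], [68, 79, 100], [41, 65, 101], [22, 55, 97], [18, 47, 85], [18, 44, 75], [20, 45, 75], [20, 45, 76], [18, 44, 76], [21, 46, 76], [15, 40, 71], [9, 37, 66], [15, 38, 67], [9, 36, 65], [12, 34, 63], [43, 55, 75], [90, 96, 107], [112, 117, 126], [123, 130, 139], [129, 136, 146], [132, 138, 148], [127, 134, 144], [104, 109, 116], [61, 64, 68], [18, 20, 21]]
```

Call:
carry_out:
  moves: [0, -0.6, 2.2, 0, -0.13, 0, -0.6, 3.2, 0, -0.13, 0, -0.6, 3.3, 0, -0.13, 0, -0.7, 3.4, 0, -0.13, 0, -0.7, 3.3, 0, -0.13, 0, -0.7, 2.3, 0, -0.13, 0, 0, 1, 0, 0, 0, 0, 0, -1.5, 0, 0, 0, 0, -2, 0, 0, 0, 0, -1, 0]

```text
clock: 10.45
position: [0.5133, -0.0338, 0.0592]
ee_rot: [0.0, 0.999, 0.039, -0.001]
contact_force: [-0.5, 0.1, -0.4]
width: 0.0001
```

Run:
```python
from h import *
im=shot("side","s5"); b=bottle("side",im,(.61,.02)); print(b[0],b[1])
cv2.imwrite("pics/s5c.png",cv2.resize(im[150:250,240:350],None,fx=6,fy=6,interpolation=cv2.INTER_CUBIC))
s=manip.get_state();print(s["position"],s["contact_force"],s["ee_rot"])
```

```text
[0.61170245 0.01838131] 26.125647390193798
[ 0.51241121 -0.03385017  0.05809336] [-1.06693901 -0.9157834  -0.89749825] [-3.01931253e-04  9.99245410e-01  3.87932196e-02 -1.89865028e-03]
```

View pics/s5c.png

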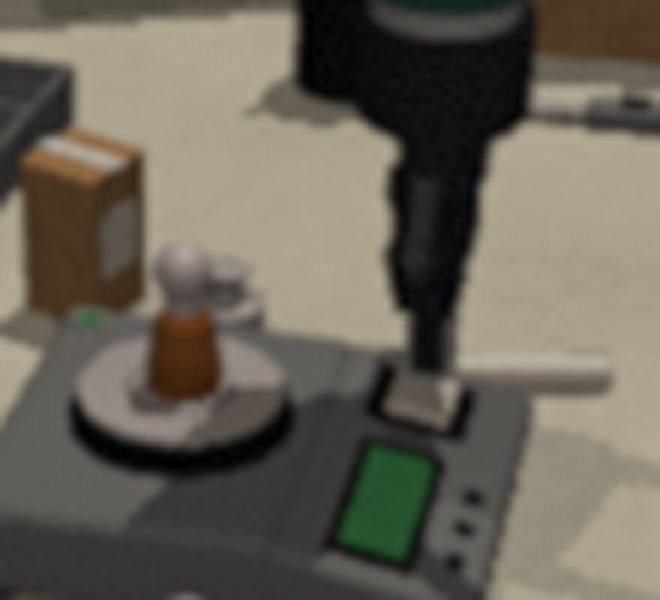

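Call:
carry_out:
  moves: [0, 0, 0, -0.2, 0, 0, 0, 0, -0.2, 0, 0, 0, 0, -0.2, 0, 0, 0, 0, -0.2, 0, 0, 0, 0, -0.1, 0, 0, 0, 0, -0.1, 0, 0, 0, 0, -0.1, 0, 0, 0, 0, -0.1, 0, 0, 0, 0, 0, 0, 0, 0, 0, 0, 0]

```text
clock: 11.5
position: [0.5142, -0.0344, 0.0486]
ee_rot: [0.0, 0.999, 0.037, 0.0]
contact_force: [0.1, -0.0, 2.4]
width: 0.0
```

```bash
python3 -c "
from h import *
import numpy as np
s=manip.get_state();print(s['position'],s['contact_force'],s['effort'])"
```

```text
[ 0.51421126 -0.03438031  0.04859946] [ 0.09900241 -0.00384736  2.35839081] [-7.62354699e-02 -3.84539044e+01 -1.66581935e+01 -6.35226583e-02
  2.00960236e-01  3.60670128e-04]
```

Force is rising (2.4 N), so the key is moving. I'll continue down.

Call:
carry_out:
  moves: [0, 0, 0, -0.05, 0, 0, 0, 0, -0.05, 0, 0, 0, 0, -0.05, 0, 0, 0, 0, -0.05, 0, 0, 0, 0, -0.05, 0, 0, 0, 0, -0.05, 0, 0, 0, 0, -0.05, 0, 0, 0, 0, 0, 0, 0, 0, 0, 0, 0, 0, 0, 0, 0, 0]

```text
clock: 12.5
position: [0.5147, -0.0344, 0.0462]
ee_rot: [0.0, 0.999, 0.037, 0.001]
contact_force: [0.8, 0.7, 12.2]
width: 0.0
```

Call:
carry_out:
  moves: [0, 0, 0, -0.05, 0, 0, 0, 0, -0.03, 0, 0, 0, 0, 0, 0, 0, 0, 0, 0, 0, 0, 0, 0, 0, 0, 0, 0, 0, 0, 0, 0, 0, 0, 0, 0, 0, 0, 0, 0, 0, 0, 0, 0, 0, 0, 0, 0, 0, 0, 0]

```text
clock: 13.5
position: [0.5148, -0.0344, 0.0461]
ee_rot: [0.0, 0.999, 0.037, 0.001]
contact_force: [-0.4, 0.5, 17.1]
width: -0.0004
```

Call:
carry_out:
  moves: [0, 0, 0, 0.2, 0, 0, 0, 0, 0.3, 0, 0, 0, 0, 0.5, 0, 0, 0, 0, 1, 0, 0, 0, 0, 2, 0, 0, 0, 0, 2, 0, 0, -0.5, -3, 1, 0, 0, -0.5, -4, 0, 0, 0, -0.5, -4, 0, 0, 0, -0.5, -4, 0, 0]

```text
clock: 14.5
position: [0.4927, -0.1853, 0.1143]
ee_rot: [-0.0, 0.999, 0.038, -0.001]
contact_force: [0.1, -0.1, 0.0]
width: -0.0002
```

Call:
carry_out:
  moves: [0, 0, -3, 0, 0, 0, 0, 0, 0, 0, 0, 0, 0, 0, 0, 0, 0, 0, 0, 0, 0, 0, 0, 0, 0, 0, 0, 0, 0, 0, 0, 0, 0, 0, 0, 0, 0, 0, 0, 0, 0, 0, 0, 0, 0, 0, 0, 0, 0, 0]

```text
clock: 15.5
position: [0.4938, -0.2143, 0.114]
ee_rot: [0.0, 0.999, 0.037, -0.0]
contact_force: [-0.4, -0.6, 0.6]
width: -0.0002
```

Run:
```python
from h import *
measure("6",(.61,.022)); im=cv2.imread("pics/t6.png")
a=[cv2.resize(cv2.imread(f"pics/{f}.png")[170:275,220:340],None,fx=3,fy=3,interpolation=cv2.INTER_CUBIC) for f in("t0","t6")]
cv2.imwrite("pics/t6c.png",np.hstack(a))
```

```text
top (array([0.60993966, 0.02156664]), np.float64(4.94565052214312), np.float64(64.20412267766028)) off mm [-0.1 -0.5]
side (array([0.61185563, 0.01789175]), np.float64(26.13802769469476), np.float64(181.44662478944275)) off mm [ 1.5 -6.5]
```

View pics/t6c.png

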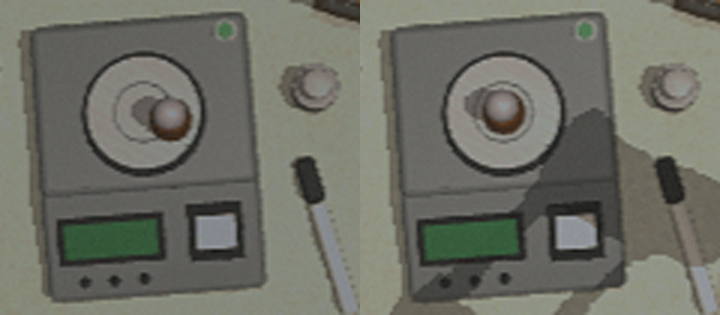

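The bottle stands in the middle of the ring. The key hit a hard stop at 17 N and is free again, and nothing else has moved. Handing in.

```bash
python3 -c "
from rig import manip
print(manip.sign_off())"
```

```text
the job is handed in; nothing more can be done
None
```

The bottle now stands at the middle of the pan inside the ring. The key has been pressed to its stop and released, and I handed the job in at about 15.6 s on the clock.

- **Bottle:** two slow pushes low on the foot with the shut fingers moved it from about 22 mm off-centre. The top camera puts it about 0.5 mm from the pan's centre, and the enlarged top picture shows an even gap to the ring all round.
- **Key:** at the bottom the force rose from 12 to 17 N while the tool sank only 0.1 mm, so the key was against a hard stop. The finger has been clear of it since. That it came back up rests on this and on the last picture; I did not measure its height.
- **Other objects:** the last top picture shows the check weight and marker where they were at the start. I did not measure the rest, but the finger touched only the bottle and the key.
- **Check that disagreed:** the side-camera fit put the bottle about 6.5 mm off-centre in y, which would be outside the limit. It had shown the same 6 mm bias against the top camera from the first picture, and in that view the foot looks narrower than it really is. A side-view fix on the stopper gave about 4 mm. I trusted the top view, where foot and ring can be compared directly in one picture.

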